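# Tip a flush rock slab out of its case and set it on the display easel

### The job

The sawn rock slab lies flush in its pocket in the wooden specimen case. Press it down at the end beside the thumb scoop so that its other end tips up out of the pocket, take it by the raised end, and gently set it on the little display easel for the visitors: lying flat against the sloping back, its short lower edge down on the ledge, centred and squarely lined up, then let go. Leave the tumbler, the small white box and the loupe where they are.

Things in the scene. Friction and masses are not known exactly. Their poses are not given: they have to be found in the camera images.
- slab_center (a point): Centre of the sawn rock slab, a loose grey speckled plate 80 x 45 x 16 mm (its own x, y, z), 0.11 to 0.22 kg. It starts flat in the case's pocket, top face flush with the case's top, its x along the case's x and its +x end at the scoop. Tipped, its -x end stands 20 to 24 mm above the case's top and can be gripped across the 45 mm width, fingertips just above the case.
- case: Fixed wooden specimen case, z up. Origin on the table under the pocket's centre. It spans x -65 to 65, y -45 to 95 mm, flat top at z = 52 mm. Pocket: x -41 to 46, y -23.5 to 23.5 mm. Its floor is flat, 16 mm below the top, from x = -41 to a ridge at 1.8 mm; from there it slopes down 40 degrees towards +x. A row of glass slide edges lies flush in the top at y 46 to 84 mm.
- press_point (a point): Where to press: level with the case's top, 38 mm to +x of the pocket's centre. A press 9 to 10 mm down, a newton or two, rocks the slab over the ridge; past 0.25 rad it falls onto the slope and stays tipped at about 0.70 rad, -x end up, perhaps sliding up to 6 mm down to the pocket's end wall. Pressing much deeper, or nearer the ridge, wedges it back up the slope.
- scoop (a point): Middle of the thumb scoop at the case's +x end (x 46 to 65 mm, as wide as the pocket): there the pocket's end wall is cut down to 18 mm below the case's top. The point lies on that lowered wall, 55.5 mm from the pocket's centre.
- easel_back: Sloping back of the fixed wooden easel. Origin on the sloping face, 56 mm above the table; z = face normal, y level across, x straight down the slope (40 degrees). Plate: x -32 to 40, y -15 to 15 mm, 8 mm thick. Ledge: x 40 to 48, y -30 to 30 mm, rising 10 mm above the face. A slab in place has its centre at (0, 0, 8) mm. A base board 105 x 90 x 10 mm lies below on the table.
- tumbler: Loose glass tumbler, 68 mm wide at the rim and 85 mm high, origin under its foot: leave alone.
- sample_box: Small white closed box, loose, 75 x 55 x 28 mm, origin under its centre: leave alone.
- loupe: Black eye loupe, a loose round piece 42 mm wide and 36 mm high, origin under its centre: leave alone.
Things that resemble listed ones, but are neither listed nor needed, are in the scene too. Of the things shaped like the part that bears slab_center, the concrete one is meant.

How it is judged:
By the outcome, as a careful person would: the job done as asked, in the order asked, and still so for the second after the job is handed in, with the robot touching nothing.
It also fails if it takes over 51 s, if anything falls off the work surface, if the arm or the gripper's body presses on something with over 40 N, if the wrist force passes 120 N, or if a joint passes its speed limit or range.

### The arm

A 6-joint arm with a two-finger parallel gripper is mounted at the origin on the work surface. World frame = base frame: x ahead of the robot, y to its left, z up, the work surface at z = 0. Lengths are in mm, angles in rad, forces in N, time in s.
With the tool pointing down it reaches from about 400 to 925 mm from the base axis. Payload 12.5 kg.
Tool frame: the origin (TCP) lies midway between the tips of the shut fingers; the grasp point (between the pads) lies 19 mm behind it; y points along the fingers, x is the direction in which the jaws open and shut, and the axes are right-handed (so a half turn about y gives the same grasp; the last joint's range is limited). The gripper opens to 95 mm and grips with 3 to 60 N. Pads are 20 mm wide; open, the fingers measure 119 mm over their backs; the gripper's body (75 mm by 180 mm) begins 59 mm behind the grasp point.
Start: joints at [1.111, 0.491, 1.559, -0, 1.092, -0.106], TCP at [216.525, 586.314, 214.661] pointing down, gripper open.
Joint ranges: [-3.1, 3.1], [-0.84, 2.19], [0.05, 2.79], [-1.13, 4.28], [0.06, 2.93], [-2.69, 2.69]. Speed limits (rad/s): [2.22, 2.22, 2.79, 3.14, 3.14, 3.14].

### API

Orientations are given as [roll, pitch, yaw] about the fixed x, y, z axes, in that order (R = Rz(yaw) Ry(pitch) Rx(roll)).
In Python, from cell import env, vision, job gives the robot as it stands.
- The arm moves only by the shell command python3 -m crank 'ROWS' [OPENING]. ROWS is JSON, a list of rows, each a list of 6 numbers: the shift along the tool's x, y, z in mm, then the turn, a rotation vector about the tool's x, y, z in degrees. In form: [[x, y, z, rx, ry, rz], ...]. A call has 1 to 5 rows; each row is the pose to reach, as a shift and turn from the pose measured when the call began, along the tool's axes at that moment; what a row does not reach only later rows make up. A row lasts 1/10 s, in which the tool goes at most 50 mm and 8.59 degrees, less where a joint would pass 70% of its speed; a pose out of reach is approached as far as the arm can. A call with a gripper value outside its range is refused whole. OPENING is the opening, from 0 (shut) to 1 (fully open), set as the call begins (- or left out, the last holds). The fingers move at their own pace and stop on an object; the grip force is fixed at half the most. Time passes only in rows, so rows that repeat a pose let the fingers close. It gives the time, the measured TCP pose, the force and the opening at its end, in the units of the state.
- env.state(): the state, without advancing time (a new reading comes with each control period).
- vision.read_camera(name): name is "scene" or "top" or "wrist"; returns (picture, depth): 480x640x3 uint8, blue, green, red; 480x640 float32, mm along the optical axis (not along the pixel's ray), 0 where there is no reading.
- vision.calibration(name): a dict with "vertical_fov" (degrees; the focal length in pixels is half the picture's height over the tangent of half this angle, whatever the lens; pixels are square), "cx", "cy" (the principal point, pixels), "pose" (4x4, takes a point from camera to world coordinates). Camera axes: x right, y down, z forward; pixel columns grow to the right and rows downward; lengths in mm; the calibration is good to about 2 mm. A picture is of the moment at which its call begins: read the wrist's pose just before it. calibration takes no time and is no camera call; for the wrist camera it gives the pose at the moment of the call.
- job.job_done(): hands the job in, once; it reports no verdict.
The state is a dict: "t": time; "joints": joint angles; "qvel": joint speeds; "tau": joint torques, N m; "eef_pos": TCP position; "tcp_rot": TCP orientation; "ft_force": force on the tool from outside, world axes, zero at the start; "moment": the same for the moment, N m; "opening": opening from 0.0 (shut) to 1.0 (fully open).
Only numpy, scipy, OpenCV 4.12 (cv2) and the standard library are available. Lean on these libraries where they do the work, as an engineer would, in place of code of your own. Each camera call takes 0.05 s, during which the arm holds its last target.

## Working session

There is one attempt and no reset: what is moved stays moved. The work goes in short steps, Python scripts to look and compute and a shell command to move; the robot and the scene stay as the last step left them, time stands still between calls to the robot, and variables do not carry over. Pictures are saved under pics/ and viewed, and the job is handed in when it is done.

```bash
ls; mkdir -p pics; python3 - <<'E'
from cell import env, vision, job
import cv2
print(env.state())
for n in("scene","top","wrist"):
    c=vision.calibration(n); print(n,c)
    p,d=vision.read_camera(n); cv2.imwrite(f"pics/{n}0.png",p)
    import numpy as np; np.save(f"pics/{n}0.npy",d)
E
```

```text
pics
{'t': 0.0, 'joints': array([ 1.11140345e+00,  4.91558716e-01,  1.55945593e+00, -3.21775462e-06,
        1.09169544e+00, -1.05617443e-01]), 'qvel': array([ 0.00062721,  0.00022045, -0.0015245 ,  0.00031559, -0.00282653,
       -0.00028881]), 'tau': array([-4.96895564e-05, -6.12626195e+01, -2.58172452e+01,  6.92529115e-02,
        4.83063085e-02, -8.31414400e-05]), 'eef_pos': array([216.40608296, 586.07662049, 214.06004031]), 'tcp_rot': array([-1.57068136e+00,  1.11150893e-03,  1.21702244e+00]), 'ft_force': array([-0.13945787,  0.074403  ,  0.09937687]), 'moment': array([-0.04895998, -0.02295187, -0.03933496]), 'opening': 1.0020914723337477}
scene {'vertical_fov': 49.616158369993066, 'cx': 314.41133079534427, 'cy': 243.7685297779568, 'pose': array([[-8.92590061e-01,  3.13910854e-01, -3.23640170e-01,
         9.78650532e+02],
       [ 4.50867531e-01,  6.23369280e-01, -6.38849912e-01,
         7.15823008e+02],
       [ 1.20541848e-03, -7.16149926e-01, -6.97945435e-01,
         8.63513449e+02],
       [ 0.00000000e+00,  0.00000000e+00,  0.00000000e+00,
         1.00000000e+00]])}
top
[... 179 characters left out ...]
,
       [-9.99883603e-01, -1.65367707e-03,  1.51672397e-02,
        -9.38677304e-01],
       [-1.48522728e-02, -1.21989692e-01, -9.92420236e-01,
         1.13483777e+03],
       [ 0.00000000e+00,  0.00000000e+00,  0.00000000e+00,
         1.00000000e+00]])}
wrist {'vertical_fov': 69.50670574553996, 'cx': 318.9918041229569, 'cy': 239.0480683902706, 'pose': array([[ 3.46591929e-01,  9.03527268e-01,  2.52016885e-01,
         1.43900836e+02],
       [ 9.38014632e-01, -3.33387573e-01, -9.47695936e-02,
         6.12417095e+02],
       [-1.60761423e-03,  2.69241902e-01, -9.63071240e-01,
         3.83864630e+02],
       [ 0.00000000e+00,  0.00000000e+00,  0.00000000e+00,
         1.00000000e+00]])}
```

View pics/scene0.png

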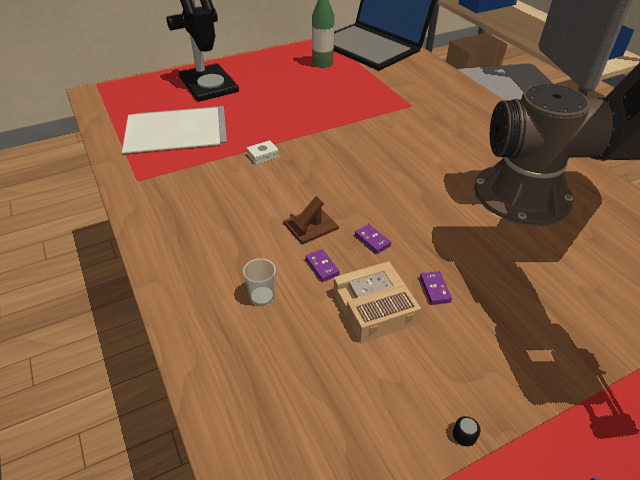

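View pics/top0.png

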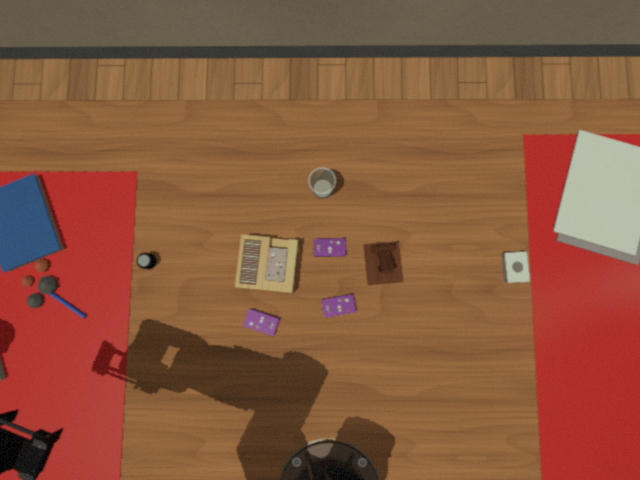

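View pics/wrist0.png

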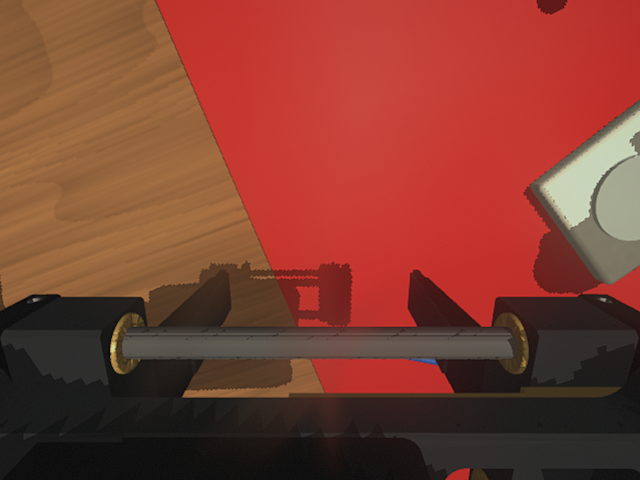

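```bash
python3 - <<'E'
import cv2
s=cv2.imread("pics/scene0.png");t=cv2.imread("pics/top0.png")
cv2.imwrite("pics/sc.png",cv2.resize(s[185:345,240:460],None,fx=3.6,fy=3.6,interpolation=cv2.INTER_CUBIC))
cv2.imwrite("pics/tc.png",cv2.resize(t[220:345,225:415],None,fx=4.2,fy=4.2,interpolation=cv2.INTER_CUBIC))
E
```

```text
(no output)
```

View pics/sc.png

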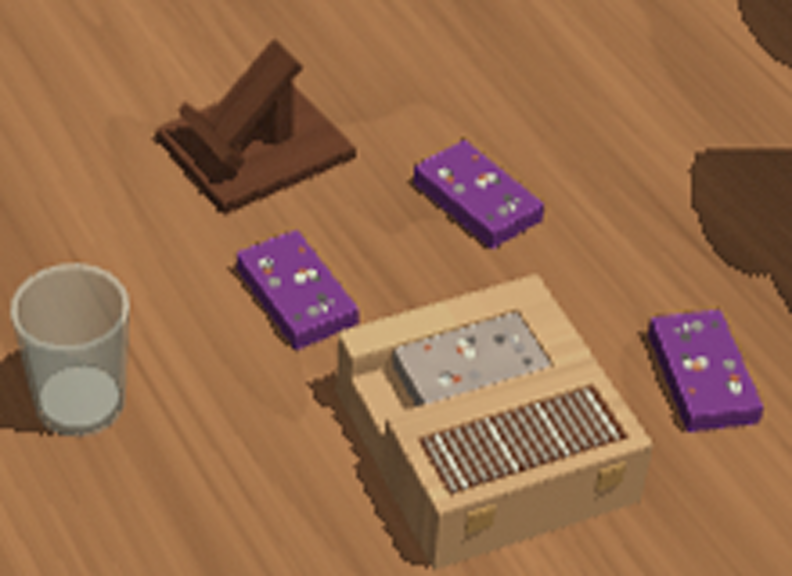

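View pics/tc.png

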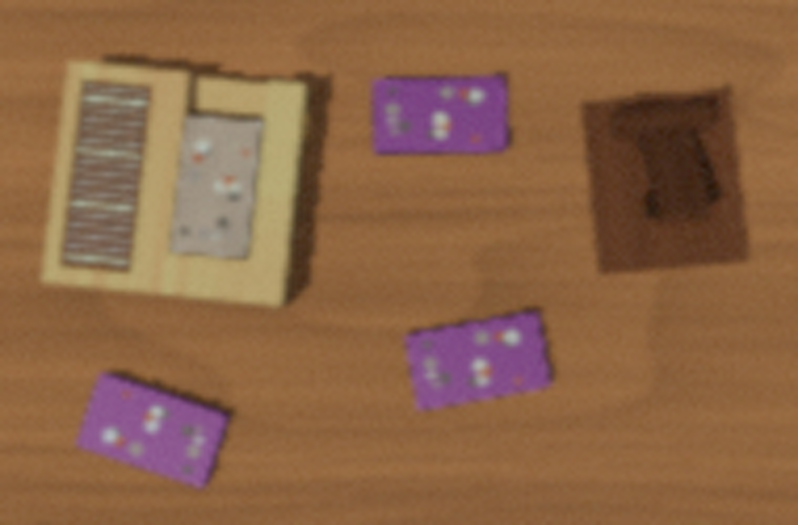

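```bash
cat > h.py <<'E'
import numpy as np, cv2
from scipy.spatial.transform import Rotation as Ro
def K(c): return 240/np.tan(np.radians(c['vertical_fov']/2))
def ray(c,u,v):
    f=K(c); P=c['pose']; d=np.array([(u-c['cx'])/f,(v-c['cy'])/f,1.]); return P[:3,3],P[:3,:3]@d
def plane(c,u,v,z):
    o,d=ray(c,u,v); return o+d*(z-o[2])/d[2]
def dep(c,D,u,v):
    o,d=ray(c,u,v); w=D[int(v)-1:int(v)+2,int(u)-1:int(u)+2]; w=w[w>0]; return o+d*np.median(w) if w.size else None
def cloud(c,D):
    v,u=np.nonzero(D>0); f=K(c); z=D[v,u]; X=np.stack([(u-c['cx'])/f*z,(v-c['cy'])/f*z,z],1)
    return X@c['pose'][:3,:3].T+c['pose'][:3,3],u,v
def tri(c1,p1,c2,p2):
    o1,d1=ray(c1,*p1);o2,d2=ray(c2,*p2); A=np.stack([d1,-d2],1); s=np.linalg.lstsq(A,o2-o1,rcond=None)[0]
    a=o1+s[0]*d1;b=o2+s[1]*d2; return (a+b)/2,np.linalg.norm(a-b)
def rot(s): return Ro.from_euler('xyz',s['tcp_rot'])
def goto(s,pos,rpy):
    R=rot(s); T=Ro.from_euler('xyz',rpy)
    sh=R.inv().apply(np.array(pos)-s['eef_pos']); tv=(R.inv()*T).as_rotvec(degrees=True)
    return np.round(sh,1),np.round(tv,2)
E
python3 - <<'E'
from h import *
from cell import env, vision
ct=vision.calibration("top");cs=vision.calibration("scene")
Dt=np.load("pics/top0.npy");Ds=np.load("pics/scene0.npy")
for n,u,v in [("slab",277,264),("casetop",295,280),("easel",385,258),("tumbler",322,182),("box",516,267),("loupe",146,261),("dec1",330,247),("dec2",339,306),("table",450,300)]:
    print(n,dep(ct,Dt,u,v).round(1))
for n,u,v in [("slab",372,284),("casetop",408,297),("table",200,350),("table",300,380)]:
    print(n,dep(cs,Ds,u,v).round(1))
s=env.state()
c=np.array([490,115,300]);print(goto(s,c,[-np.pi/2,0,np.pi/2]))
E
```

```text
slab [552.  127.7  52. ]
casetop [514.9  87.1   0.8]
easel [ 567.8 -137.3   47.3]
tumbler [770.   18.9   5.8]
box [ 547.8 -464.4   27.4]
loupe [559.8 457.4  37. ]
dec1 [597.9  -2.2  18. ]
dec2 [449.9 -24.9  15.4]
table [ 465.7 -305.5    1.3]
slab [548.8 132.4  50.5]
casetop [502.1 195.8  51.1]
table [ 9.145e+02  9.150e+01 -2.000e-01]
table [7.677e+02 2.405e+02 3.000e-01]
(array([-347.3,  -85.5, -419.9]), array([-1.000e-02, -2.027e+01, -4.000e-02]))
```

```bash
python3 - <<'E'
from h import *
from cell import env
s=env.state()
print(goto(s,[600,128,240],[-np.pi/2,0,np.pi/2]))
E
python3 -m crank '[[0,0,0,0,0,0]]' 0.0
```

```text
(array([-296.9,  -25.6, -518.6]), array([-1.000e-02, -2.027e+01, -4.000e-02]))
t: 0.25
eef_pos: [216.4, 586.1, 214.0]
tcp_rot: [-1.571, 0.001, 1.217]
ft_force: [-0.8, 1.0, -0.6]
opening: 0.956
```

```bash
python3 -m crank '[[-24,-2,-43,0,-4,0],[-48,-4,-86,0,-8,0],[-72,-6,-129,0,-12,0],[-96,-8,-172,0,-16,0],[-120,-10,-215,0,-20.3,0]]'; python3 - <<'E'
from h import *
from cell import env
s=env.state()
print(goto(s,[600,128,240],[-np.pi/2,0,np.pi/2]))
E
```

```text
t: 0.75
eef_pos: [377.4, 397.4, 224.2]
tcp_rot: [-1.57, 0.001, 1.575]
ft_force: [0.2, 0.2, 0.5]
opening: 0.553
(array([-270.3,  -15.6, -221.6]), array([-0.03,  0.22, -0.07]))
```

```bash
python3 -m crank '[[-38,-2,-31,0,0,0],[-76,-4,-62,0,0,0],[-114,-6,-93,0,0,0],[-152,-8,-124,0,0,0],[-190,-10,-155,0,0,0]]'; python3 -m crank '[[-38,-2,-31,0,0,0],[-76,-4,-64,0,0,0],[-80,-5,-66,0,0,0],[-80,-5,-66,0,0,0]]'; python3 - <<'E'
from h import *
from cell import env,vision
s=env.state();c=vision.calibration("wrist")
p,d=vision.read_camera("wrist"); cv2.imwrite("pics/w1.png",p);np.save("pics/w1.npy",d);np.save("pics/w1c.npy",c,allow_pickle=True)
print(s['eef_pos'],s['opening'],c['pose'].round(3))
E
```

```text
t: 1.25
eef_pos: [534.1, 206.2, 234.5]
tcp_rot: [-1.57, 0.001, 1.574]
ft_force: [0.6, 0.7, -0.8]
opening: 0.131
t: 1.65
eef_pos: [600.8, 125.2, 239.1]
tcp_rot: [-1.57, 0.001, 1.572]
ft_force: [-0.6, 1.1, -0.5]
opening: 0.003
[600.80248287 125.19480312 239.12454611] 0.0031400594521986537 [[-1.00000e-03  9.63000e-01  2.68000e-01  5.23714e+02]
 [ 1.00000e+00  2.00000e-03 -1.00000e-03  1.25220e+02]
 [-2.00000e-03  2.68000e-01 -9.63000e-01  4.08907e+02]
 [ 0.00000e+00  0.00000e+00  0.00000e+00  1.00000e+00]]
```

View pics/w1.png

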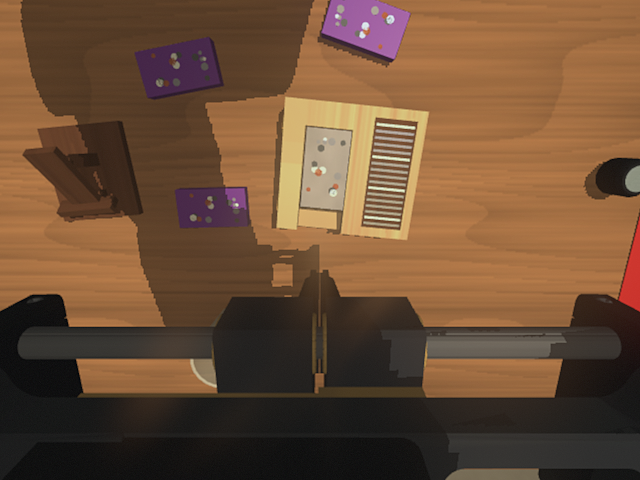

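```bash
python3 - <<'E'
from h import *
p=cv2.imread("pics/w1.png")
cv2.imwrite("pics/w1c.png",cv2.resize(p[85:250,260:440],None,fx=3.6,fy=3.6,interpolation=cv2.INTER_CUBIC))
cv2.imwrite("pics/w1e.png",cv2.resize(p[110:230,10:160],None,fx=4.5,fy=4.5,interpolation=cv2.INTER_CUBIC))
E
```

```text
(no output)
```

View pics/w1c.png

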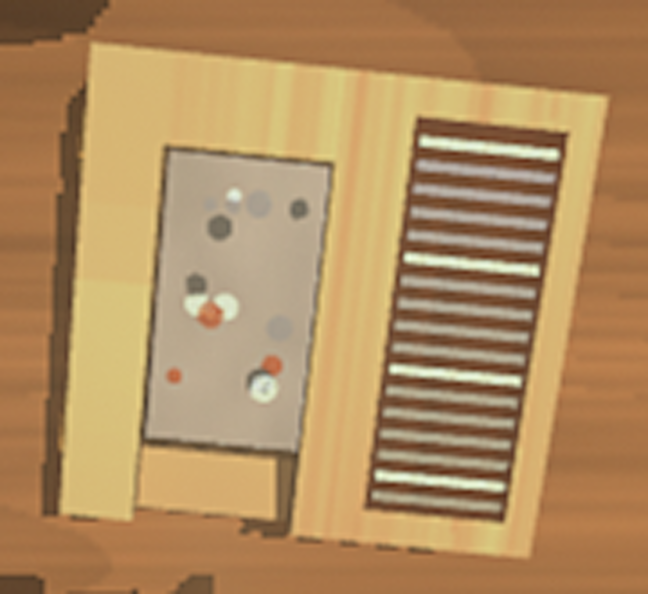

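View pics/w1e.png

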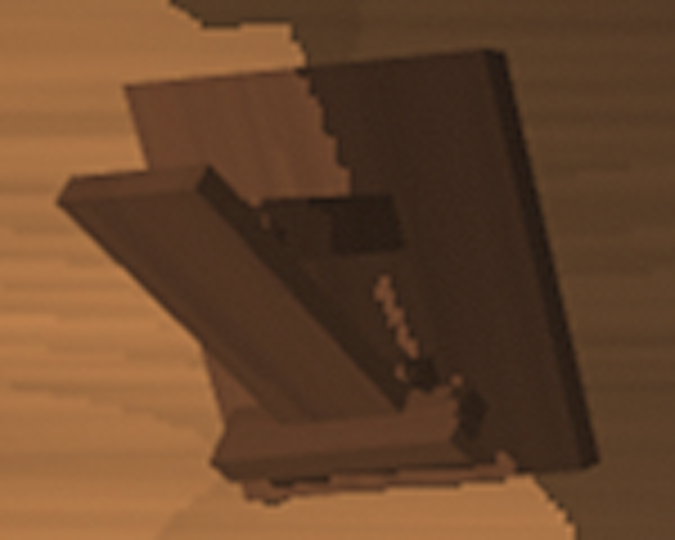

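```bash
python3 - <<'E'
from h import *
from cell import vision
c=np.load("pics/w1c.npy",allow_pickle=True).item();D=np.load("pics/w1.npy")
cs=vision.calibration("scene")
o=np.array([260,85]);cr=np.array([[90,43],[608,96],[530,557],[61,516]])/3.6+o
sl=np.array([[166,148],[332,163],[299,452],[146,440]])/3.6+o
so=np.array([240,185]);sc=np.array([[535,276],[650,440],[437,505],[342,338]])/3.6+so  # scene: (-65,-45),(-65,95),(65,95),(65,-45)
for a,b in zip(cr,sc): print(tri(c,a,cs,b))
ssl=np.array([[520,312],[552,358],[412,405],[393,346]])/3.6+so
print("slab tri")
for a,b in zip(sl,ssl): print(tri(c,a,cs,b))
P=np.array([plane(c,*q,52) for q in cr]);print(P.round(1))
S=np.array([plane(c,*q,52) for q in sl]);print("slab",S.round(1),S.mean(0))
m=np.array([[-65,-45],[-65,95],[65,95],[65,-45]],float)
def fit(m,P):
    mm=m.mean(0);pm=P.mean(0);H=(m-mm).T@(P-pm);a=np.arctan2(H[0,1]-H[1,0],H[0,0]+H[1,1]);R=np.array([[np.cos(a),-np.sin(a)],[np.sin(a),np.cos(a)]])
    return a,pm-R@mm,np.linalg.norm((m@R.T+pm-R@mm)-P,axis=1)
a,t,e=fit(m,P[:,:2]);print("case",a,t,e)
R=np.array([[np.cos(a),-np.sin(a)],[np.sin(a),np.cos(a)]])
print("slab in case",((S[:,:2]-t)@R).round(1))
C,u,v=cloud(c,D)
for q in (sl.mean(0),cr[0]+[8,8],cr[2]-[8,8]): print(dep(c,D,*q))
for x in (38,43,46): print(x,t+R@[x,0])
E
```

```text
(array([480.90221428,  91.25278647,  47.26792279]), np.float64(0.4906778399552218))
(array([495.1858638 , 230.49810727,  53.10871357]), np.float64(1.4598126890000975))
(array([623.57139222, 217.61091321,  55.26574429]), np.float64(2.2378512559794084))
(array([610.66810476,  81.1376727 ,  47.76232455]), np.float64(4.532155095173288))
slab tri
(array([506.84681008, 112.48321792,  48.69725164]), np.float64(2.343931671357411))
(array([512.17313921, 156.78897695,  55.10228732]), np.float64(0.6936895136539643))
(array([595.60000759, 147.89674371,  47.39537579]), np.float64(7.007842238866559))
(array([588.30296269, 105.52461904,  52.57435632]), np.float64(0.3417540693314439))
[[481.3  91.8  52. ]
 [494.5 231.2  52. ]
 [623.6 219.2  52. ]
 [611.3  80.   52. ]]
slab [[507.9 111.9  52. ]
 [511.8 157.3  52. ]
 [592.  149.8  52. ]
 [588.5 105.4  52. ]] [550.06205623 131.09034856  52.        ]
case -0.09169677745630285 [550.35949294 130.66137928] [0.24884731 0.13279992 0.23468616 0.31158604]
slab in case [[-40.5 -22.6]
 [-40.8  23. ]
 [ 39.7  22.9]
 [ 40.3 -21.7]]
[548.8132036  131.16553705  52.15730297]
[488.45480287  99.38573986  51.90247691]
[614.74341746 210.00833339  52.12850525]
38 [588.19984717 127.18178278]
43 [593.17884115 126.72394113]
46 [596.16623753 126.44923614]
```

```bash
python3 - <<'E'
from h import *
from cell import env
s=env.state()
print(goto(s,[592.2,126.8,62],[-np.pi/2,0,np.pi/2-.0917]))
E
```

```text
(array([  0.6, 177.2,   7.7]), array([-0.07,  5.41, -0.05]))
```

```bash
python3 -m crank '[[0,45,4,0,3,0],[0.5,90,8,0,5.4,0],[0.5,135,8,0,5.4,0],[0.6,170,7.7,0,5.4,0],[0.6,177,7.7,0,5.4,0]]'; python3 -m crank '[[0,0,0,0,0,0],[0,0,0,0,0,0]]';python3 - <<'E'
from h import *
from cell import env,vision
s=env.state()
print(goto(s,[592.2,126.8,54],[-np.pi/2,0,np.pi/2-.0917]),s['ft_force'])
c=vision.calibration("wrist");p,d=vision.read_camera("wrist");cv2.imwrite("pics/w2.png",p);np.save("pics/w2.npy",d);np.save("pics/w2c.npy",c,allow_pickle=True)
E
```

```text
t: 2.2
eef_pos: [589.4, 128.1, 58.9]
tcp_rot: [-1.564, 0.002, 1.481]
ft_force: [-0.6, 0.3, 1.7]
opening: 0.005
t: 2.4
eef_pos: [589.6, 129.0, 60.3]
tcp_rot: [-1.565, 0.002, 1.482]
ft_force: [0.0, 0.6, 0.0]
opening: 0.005
(array([-1.9,  6.3, -2.8]), array([-0.34,  0.17, -0.1 ])) [0.02061798 0.5765853  0.03709542]
```

View pics/w2.png

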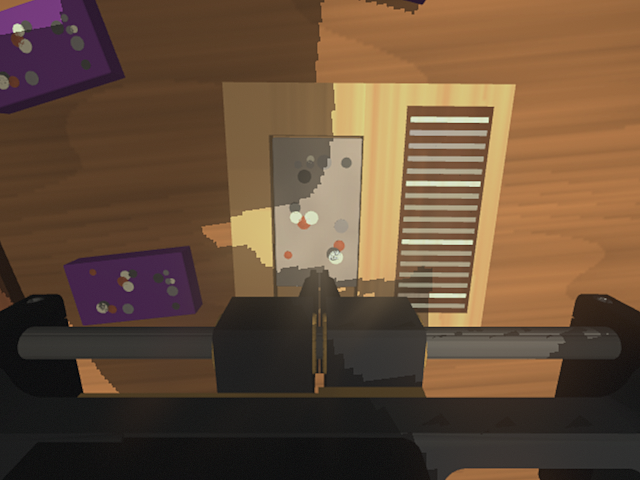

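```bash
python3 - <<'E'
from h import *
c=np.load("pics/w2c.npy",allow_pickle=True).item();D=np.load("pics/w2.npy")
a=-0.0917;t=np.array([550.36,130.66]);R=np.array([[np.cos(a),-np.sin(a)],[np.sin(a),np.cos(a)]])
for n,u,v in(("-65,-45",222,82),("-65,95",516.5,84),("slab",271.5,136.5),("slab",362,137),("slides -,46/84",408,107),("",494,108)):
    P=plane(c,u,v,52);print(n,((P[:2]-t)@R).round(1))
print(dep(c,D,315,190),dep(c,D,380,180))
E
python3 -m crank '[[-2,3,-2.8,0,0,0],[-2,5.5,-2.8,0,0,0],[-2,6.3,-2.8,0,0,0]]'
```

```text
-65,-45 [-65.7 -45. ]
-65,95 [-65.1  95.2]
slab [-40.8 -22.2]
slab [-40.7  22.6]
slides -,46/84 [-54.7  44.4]
 [-54.4  86. ]
[535.95576499 131.29914409  51.38018136] [533.73999361 164.86606228  51.97117959]
t: 2.75
eef_pos: [592.8, 126.4, 54.8]
tcp_rot: [-1.567, 0.001, 1.482]
ft_force: [0.6, -0.5, -0.4]
opening: 0.007
```

```bash
python3 -m crank '[[0,2,0,0,0,0],[0,4,0,0,0,0]]';python3 -m crank '[[0,2,0,0,0,0],[0,4,0,0,0,0]]'; python3 -m crank '[[0,2,0,0,0,0],[0,3,0,0,0,0]]'
```

```text
t: 2.95
eef_pos: [592.8, 126.3, 50.8]
tcp_rot: [-1.567, 0.001, 1.481]
ft_force: [-0.2, 0.1, 1.0]
opening: 0.005
t: 3.15
eef_pos: [592.7, 126.3, 46.5]
tcp_rot: [-1.567, 0.001, 1.481]
ft_force: [-0.3, 0.4, 0.1]
opening: 0.005
t: 3.35
eef_pos: [592.7, 126.2, 43.2]
tcp_rot: [-1.566, 0.001, 1.481]
ft_force: [0.7, -0.2, -0.0]
opening: 0.003
```

```bash
python3 - <<'E'
from h import *
from cell import env,vision
p,d=vision.read_camera("wrist");q,_=vision.read_camera("scene")
cv2.imwrite("pics/p1.png",np.vstack([p[60:320,160:560],cv2.resize(q[250:350,320:440],(400,333))]))
print(env.state()['ft_force'])
E
```

```text
[-0.27416597 -0.28460723 -1.00366198]
```

View pics/p1.png

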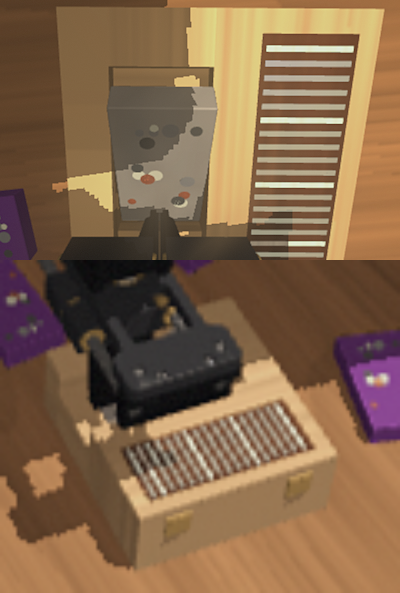

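```bash
python3 -m crank '[[0,-20,0,0,0,0],[0,-60,0,0,0,0],[0,-110,-10,0,0,0],[0,-150,-20,0,0,0],[0,-150,-20,0,0,0]]'; python3 - <<'E'
from h import *
from cell import env,vision
c=vision.calibration("wrist");p,d=vision.read_camera("wrist");np.save("pics/w3.npy",d);np.save("pics/w3c.npy",c,allow_pickle=True);cv2.imwrite("pics/w3f.png",p)
cv2.imwrite("pics/w3.png",cv2.resize(p[80:300,220:460],None,fx=2.7,fy=2.7))
E
```

```text
t: 3.95
eef_pos: [616.1, 124.8, 199.1]
tcp_rot: [-1.576, -0.0, 1.481]
ft_force: [-0.3, -1.1, 0.2]
opening: 0.002
```

View pics/w3.png

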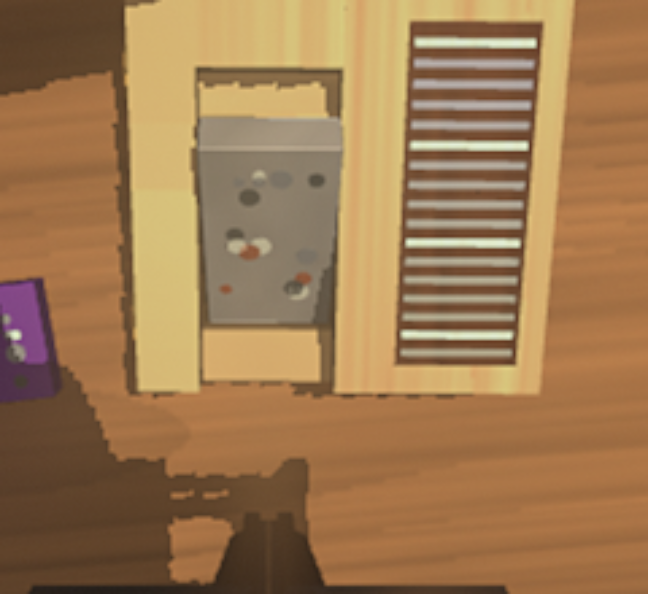

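Slab stays tipped, its −x end up (bright end face at crop (270,133)). Now fit the tipped slab from depth.

```bash
python3 - <<'E'
from h import *
c=np.load("pics/w3c.npy",allow_pickle=True).item();D=np.load("pics/w3.npy")
a=-0.0917;t=np.array([550.36,130.66]);R=np.array([[np.cos(a),-np.sin(a)],[np.sin(a),np.cos(a)]])
C,u,v=cloud(c,D)
Q=np.c_[(C[:,:2]-t)@R,C[:,2]]
ct=Q[(abs(Q[:,0])<60)&(Q[:,1]>26)&(Q[:,1]<42)];print("case top z",np.median(ct[:,2]))
m=(abs(Q[:,1])<17)&(abs(Q[:,0])<40)
for x0 in range(-40,46,4):
    k=m&(Q[:,0]>=x0)&(Q[:,0]<x0+4)
    if k.any(): print(x0+2,np.percentile(Q[k,2],[5,50,95]).round(1))
k=m&(Q[:,0]>-16)&(Q[:,0]<28)&(Q[:,2]<72)
co,*_=np.linalg.lstsq(np.c_[Q[k,0],Q[k,1],np.ones(k.sum())],Q[k,2],rcond=None);print(co,np.arctan(co[0]))
k=(Q[:,2]>58)&(abs(Q[:,0])<40)&(abs(Q[:,1])<40);print("raised y range",np.percentile(Q[k,1],[0.5,99.5]),"x",np.percentile(Q[k,0],[.5,99.5]),"zmax",np.percentile(Q[k,2],99.5))
E
```

```text
case top z 312.181922074785
-38 [34.4 35.5 36.8]
-34 [34.5 35.9 37. ]
-30 [34.5 35.8 37. ]
-26 [35.2 59.3 60.9]
-22 [60.9 63.7 66.1]
-18 [66.3 68.9 71. ]
-14 [66.8 68.8 70.5]
-10 [63.5 65.5 67.6]
-6 [60.5 62.4 64.1]
-2 [57.4 59.2 60.8]
2 [53.8 55.8 58. ]
6 [50.6 52.7 54.7]
10 [48.1 49.6 51.5]
14 [44.3 46.3 48.2]
18 [41.1 42.8 44.7]
22 [38.1 39.8 41.5]
26 [35.2 36.7 38.2]
30 [282.2 294.8 300.7]
34 [ 32.4 300.1 301.1]
38 [300.  318.5 326.9]
[-8.02666938e-01  1.93605905e-03  5.75522687e+01] -0.6763650098855616
raised y range [-39.53015797  39.3109    ] x [-22.04119972  39.93613266] zmax 327.5644115365917
```

```bash
python3 - <<'E'
from h import *
from cell import env
s=env.state()
print(goto(s,[620,-110,220],[-np.pi/2,0,np.pi/2]))
E
```

```text
(array([-233.3,  -23.9,  -26.5]), array([ 0.05, -5.13, -0.03]))
```

```bash
python3 -m crank '[[-48,-5,-5,0,-1,0],[-96,-10,-10,0,-2,0],[-144,-15,-15,0,-3,0],[-192,-20,-20,0,-4,0],[-233,-24,-26,0,-5,0]]' 1.0; python3 -m crank '[[0,0,0,0,0,0],[0,0,0,0,0,0],[0,0,0,0,0,0]]'; python3 - <<'E'
from h import *
from cell import env,vision
c=vision.calibration("wrist");p,d=vision.read_camera("wrist");np.save("pics/w4.npy",d);np.save("pics/w4c.npy",c,allow_pickle=True);cv2.imwrite("pics/w4.png",p)
E
```

```text
t: 4.5
eef_pos: [618.6, -111.8, 218.9]
tcp_rot: [-1.57, 0.0, 1.569]
ft_force: [0.1, 0.8, 0.2]
opening: 0.372
t: 4.8
eef_pos: [618.2, -110.7, 218.0]
tcp_rot: [-1.568, -0.001, 1.569]
ft_force: [0.1, 0.1, -0.2]
opening: 0.621
```

View pics/w4.png

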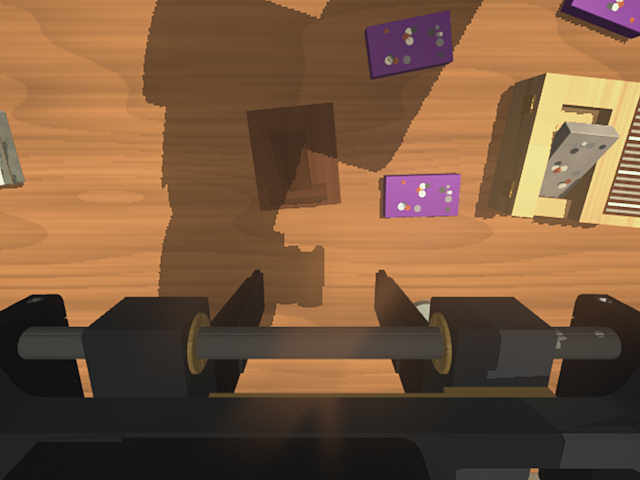

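```bash
python3 - <<'E'
from h import *
p=cv2.imread("pics/w4.png")[95:220,235:350];D=np.load("pics/w4.npy")
q=cv2.convertScaleAbs(p,alpha=2.2)
cv2.imwrite("pics/w4e.png",cv2.resize(q,None,fx=4.7,fy=4.7,interpolation=cv2.INTER_CUBIC))
c=np.load("pics/w4c.npy",allow_pickle=True).item()
C,u,v=cloud(c,D)
H=np.zeros(D.shape);H[v,u]=C[:,2]
np.set_printoptions(linewidth=220)
print(H[100:216:5,240:350:5].round(0).astype(int))
E
```

```text
[[-2  0 -1 -1  1 -1  1  0 -2  0  0 -1  0 -2  1 -1  0 -1  0  0 -1  1]
 [ 0 -1  1 -1 -1  1  1  0 -2 -1 -2 -1 -1  8 10  9 11  9  9  0  0  1]
 [ 1 -2  0  0  8 10  9  9  9 10 11  9 10  9 10  9 10 10 10  0  1 -1]
 [ 1  0  9  9 11 10  9 10 10 10 10  9 10 11 10 10 10 11  9  0 -1 -1]
 [ 0  0  9 11  9 10  9  9 10  9 10 11  9 10  9 10  9  8 11 -1  1 -1]
 [-1  2  9  9 11  9  9 11  8 10  9 11 10 10 10 10 10 10  9 -2 -1  0]
 [ 1  0  9 11  9 10 71 71 72 72 72 73 73 10 11  9  8  9 10  1  0  0]
 [-1  1  9 10 10 10 75 76 75 74 75 76 75 10 10 11 10 10  9  0  0  0]
 [ 1  0  9  9 10 10 73 73 72 71 72 72 71 26 10 10 10 11 10 11  0  1]
 [-1  1  9 10  9 10 10 69 70 69 67 68 67 67  8 10 10 10 10 10 -1 -2]
 [ 1 -2  0 10  9  9 10 66 63 66 65 65 63 63  9 11 11 10 11  8  1  0]
 [ 0 -1  0 10 10  9 10 61 61 61 61  0 60 61  9 10  8  9  9 10 -1  0]
 [ 0 -2 -1  9  9  9 10 59 58 58 55 57 56 56 10 10 10 10 11 12  0  0]
 [ 0  0 -1  9 10 10  9 10 54 53 54 53 53 52  9 12 10 11  9  9 -1 -1]
 [-1  1 -1 10 10  9 10 10 49 49 50 49 47 48  9 10 10 10  9  9  0  1]
 [ 0  1 -2  9 10 11  9 10 46 44 45 45 43 43 10 10 10  9  8 10  0 -1]
 [ 0  0  1 10  9 10 11  9 41 41 41 39 39 39 29 10 10  9  9 10 -1  0]
 [-1  0 -1  1  9 10  9 11  8 37 36 36 35 35 34 26 25 27  8  9  0 -1]
 [-1 -1 -1  0 10 11 27 27 28 32 31 29 29 29 30 30 31 33 10 11 -1  0]
 [ 0  0  0  1  9  9 32 33 31 33 34 33 34 35 37 36 37 36 10 10 -1 -1]
 [-1  1 -1  1  9 10 37 37 37 36 36 36 36 36 34 33 34 33  9 10 -1 -2]
 [ 1  0 -1 -1 10 10 32 33  7  9 11  9  9 10 10 10 10  0  0  0 -1  0]
 [-1  1 -1 -1 11 11 10  0  0  1  1 -1 -1 -1 -1 -1  1  0  0  0  1  0]
 [ 0 -1  1  0  0  1 -1  0 -1 -1  0  0 -1 -1  0  1 -1 -2  0 -1 -1  1]]
```

View pics/w4e.png

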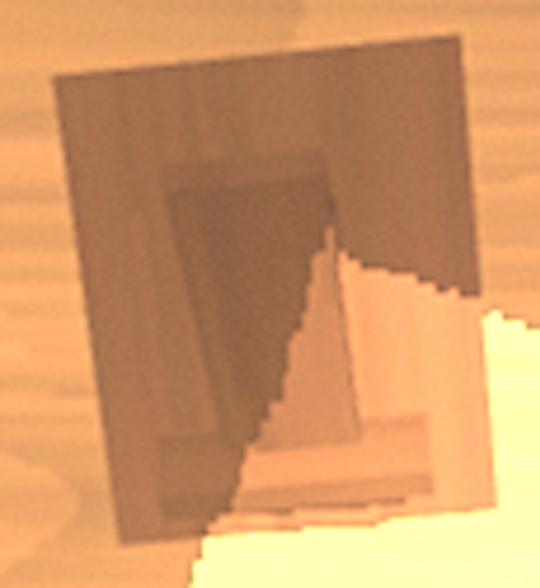

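```bash
cat > eas.py <<'E'
from h import *
import sys
def easel(c,D,box):
    C,u,v=cloud(c,D)
    k=(C[:,2]>36)&(C[:,2]<74)&(u>box[0])&(u<box[1])&(v>box[2])&(v<box[3])
    P=C[k];uu=u[k];vv=v[k]
    for _ in range(6):
        m=P.mean(0);n=np.linalg.svd(P-m,full_matrices=False)[2][2];n*=np.sign(n[2]);d=(P-m)@n;g=abs(d)<2;P=P[g];uu=uu[g];vv=vv[g]
    print("n",n.round(4),"slope deg",np.degrees(np.arccos(n[2])),"yaw n",np.arctan2(n[1],n[0]),len(P))
    L=[];Rr=[]
    # side edges in picture rows, rays onto the plane
    for r in range(vv.min()+3,vv.max()-3):
        q=uu[vv==r]
        if len(q)<5: continue
        for lst,uc in((L,q.min()-.5),(Rr,q.max()+.5)):
            o,dd=ray(c,uc,r); lst.append(o+dd*((m-o)@n)/(dd@n))
    L=np.array(L);Rr=np.array(Rr)
    ys=[]
    for E in(L,Rr):
        for _ in range(4):
            l=np.polyfit(E[:,0],E[:,1],1);e=E[:,1]-np.polyval(l,E[:,0]);E=E[abs(e)<max(1.0,1.5*e.std())]
        print("edge yaw",np.arctan(l[0]),len(E),e.std());ys.append(l)
    l=np.mean(ys,0);a=np.arctan(l[0])
    x=m[0]-(56-m[2])*n[2]/n[0] # point on plane z=56 near
    # origin on centre line at z=56 on plane
    A=np.array([n[:2],[-l[0],1]]);b=np.array([n@m-n[2]*56,l[1]]);o=np.linalg.solve(A,b)
    print("origin",o,"yaw",a,"width",(ys[0][1]-ys[1][1]+(ys[0][0]-ys[1][0])*m[0])*np.cos(a))
    return o,a
E
python3 - <<'E'
from eas import *
c=np.load("pics/w4c.npy",allow_pickle=True).item();D=np.load("pics/w4.npy")
easel(c,D,(265,318,128,187))
o=np.array([235,95]);q=np.array([[53,77],[461,36],[497,508],[120,545]])/4.7+o
P=np.array([plane(c,*x,10) for x in q]);print("base",P.round(1));m=P.mean(0);print(m)
for i in range(4):
    d=P[(i+1)%4]-P[i];print(np.linalg.norm(d),np.arctan2(d[1],d[0]))
t=np.array([[158,437],[430,413],[434,493],[160,518]])/4.7+o
C,u,v=cloud(c,D)
# ledge points
k=(C[:,2]>24)&(C[:,2]<40)&(u>262)&(u<332)&(v>184)&(v<208);print("ledge",C[k].mean(0),np.percentile(C[k],[1,99],axis=0))
E
```

```text
n [0.6372 0.062  0.7682] slope deg 39.8050272411165 yaw n 0.0969332757964648 1508
edge yaw 0.08871031725966518 45 0.2981547893105896
edge yaw 0.08439474220240462 46 0.33773373302001264
origin [ 557.31443992 -137.06073964] yaw 0.08655293373427995 width -30.02936432167108
base [[ 509.4 -185.6   10. ]
 [ 501.2  -96.4   10. ]
 [ 604.7  -87.    10. ]
 [ 613.4 -175.8   10. ]]
[ 557.19402486 -136.1939768    10.        ]
89.5936742330773 1.662772575315639
103.95776547668697 0.09028500314681655
89.21398896937195 -1.4737696873105282
104.40838167234398 -3.0476529118166518
ledge [ 591.63780527 -134.39282799   33.07846504] [[ 581.84894247 -163.32666012   24.70773822]
 [ 601.8442824  -104.74769448   37.92151635]]
```

```bash
python3 -m crank '[[-28,0,0,0,0,0],[-28,20,0,0,0,0],[-28,40,0,0,0,0],[-28,40,0,0,0,0]]'; python3 - <<'E'
from eas import *
from cell import env,vision
c=vision.calibration("wrist");D=vision.read_camera("wrist");p,D=D
cv2.imwrite("pics/w5.png",p)
C,u,v=cloud(c,D)
k=(C[:,2]>40)&(C[:,2]<72)&(C[:,1]<-100)&(C[:,1]>-170)&(C[:,0]<600)&(C[:,0]>500)
print(c['pose'][:3,3],u[k].min(),u[k].max(),v[k].min(),v[k].max())
easel(c,D,(u[k].min()-4,u[k].max()+4,v[k].min()-3,v[k].max()))
g=cv2.convertScaleAbs(p,alpha=2)
x0,y0=u[k].min()-45,max(0,v[k].min()-40)
cv2.imwrite("pics/w5e.png",cv2.resize(g[y0:y0+140,x0:x0+140],None,fx=4,fy=4));print(x0,y0)
E
```

```text
t: 5.25
eef_pos: [617.2, -136.8, 175.7]
tcp_rot: [-1.564, -0.002, 1.571]
ft_force: [-0.3, -0.2, 0.3]
opening: 0.978
[ 541.0345348 -137.2046293  345.9997526] 296 337 126 188
n [0.6373 0.0593 0.7683] slope deg 39.79716199439576 yaw n 0.09284412573043246 1789
edge yaw 0.09202233680740113 44 0.2409882744230105
edge yaw 0.09510423042136813 45 0.2649895939269663
origin [ 557.18583525 -137.02315909] yaw 0.09356350643292044 width -29.983360158450175
251 86
```

View pics/w5e.png

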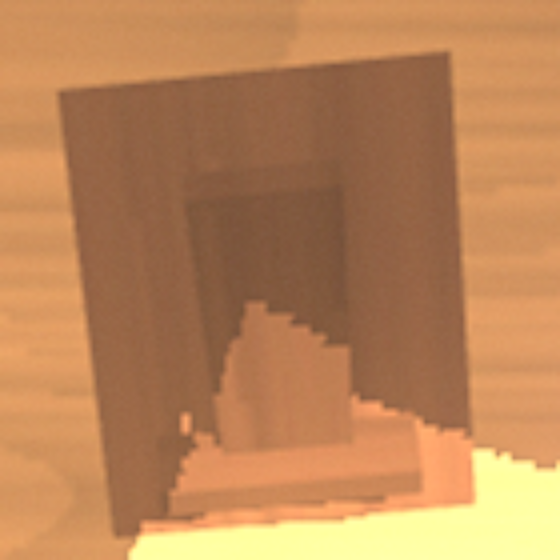

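```bash
python3 - <<'E'
from h import *
c=np.load("pics/w3c.npy",allow_pickle=True).item();D=np.load("pics/w3.npy")
a=-0.0917;t=np.array([550.36,130.66]);R=np.array([[np.cos(a),-np.sin(a)],[np.sin(a),np.cos(a)]])
C,u,v=cloud(c,D)
Q=np.c_[(C[:,:2]-t)@R,C[:,2]]
k=(Q[:,0]>-18)&(Q[:,0]<28)&(abs(Q[:,1])<30)&(abs(Q[:,2]-57.55+.8027*Q[:,0])<6)
P=C[k];uu=u[k];vv=v[k]
for _ in range(6):
    m=P.mean(0);n=np.linalg.svd(P-m,full_matrices=False)[2][2];n*=np.sign(n[2]);g=abs((P-m)@n)<2;P=P[g];uu=uu[g];vv=vv[g]
print("n",n,np.arccos(n[2]),np.arctan2(n[1],n[0]))
ok=[]
for s in(0,1):
    E=[]
    for r in range(vv.min()+2,vv.max()-2):
        q=uu[vv==r];x=q.min()-.5 if s==0 else q.max()+.5
        o,d=ray(c,x,r);E.append(o+d*((m-o)@n)/(d@n))
    E=np.array(E)
    E=np.array(E);Eq=(E[:,:2]-t)@R
    z=E[:,2]; E2=Eq[z>54]
    l=np.polyfit(E2[:,0],E2[:,1],1);print("edge case frame: slope",l[0],"y at x=-10",np.polyval(l,-10),len(E2))
top=np.array([plane(c,220+x/2.7,80+y/2.7,72) for x,y in((199,150),(342,151))]);print("upper edge",((top[:,:2]-t)@R).round(1))
# upper edge on fitted plane
for x,y in((199,150),(342,151),(206,326),(322,325)):
    o,d=ray(c,220+x/2.7,80+y/2.7);E=o+d*((m-o)@n)/(d@n);print(((E[:2]-t)@R).round(1),E[2].round(1))
E
```

```text
n [ 0.6201939  -0.06034056  0.78212438] 0.672728516159762 -0.09698779109697822
edge case frame: slope -0.16290610325525112 y at x=-10 -22.847745653002743 25
edge case frame: slope 0.16736076344106818 y at x=-10 22.073951438627873 25
upper edge [[-15.9 -21.2]
 [-15.7  22.3]]
[-15.9 -21.3] 70.0
[-15.7  22.5] 70.1
[ 46.9 -23.3] 20.0
[46.3 20.2] 20.7
```

```bash
python3 - <<'E'
from h import *
from cell import env
s=env.state()
a=-0.0917;t=np.array([550.36,130.66]);R=np.array([[np.cos(a),-np.sin(a)],[np.sin(a),np.cos(a)]])
g=t+R@[-12,0.2];print(g)
print(goto(s,[*g,120],[-np.pi/2,0,np.pi/2-.0917]))
E
```

```text
[538.4287323  131.95801816]
(array([269. ,  58.1,  79.1]), array([-0.26,  5.28,  0.06]))
```

```bash
python3 -m crank '[[46,0,13,0,1,0],[92,0,26,0,2,0],[138,0,39,0,3,0],[184,0,52,0,4,0],[230,0,66,0,5.3,0]]' 0.75; python3 -m crank '[[39,20,10,0,0,0],[39,50,10,0,0,0],[39,58,10,0,0,0],[39,58,10,0,0,0]]';python3 - <<'E'
from h import *
from cell import env
s=env.state()
print(goto(s,[538.4,132,54.5],[-np.pi/2,0,np.pi/2-.0917]),s['ft_force'],s['opening'])
E
```

```text
t: 5.8
eef_pos: [551.4, 95.4, 179.4]
tcp_rot: [-1.568, -0.001, 1.479]
ft_force: [0.5, -0.5, -0.1]
opening: 0.756
t: 6.2
eef_pos: [544.7, 135.4, 121.4]
tcp_rot: [-1.567, -0.001, 1.479]
ft_force: [0.2, -0.8, 0.7]
opening: 0.749
(array([-4. , 66.9,  5.7]), array([-0.22,  0.02,  0.05])) [ 0.21714774 -0.76535013  0.66119579] 0.7490702310150036
```

```bash
python3 -m crank '[[-4,20,5.7,-0.2,0,0],[-4,40,5.7,-0.2,0,0],[-4,52,5.7,-0.2,0,0],[-4,52,5.7,-0.2,0,0]]';python3 - <<'E'
from h import *
from cell import env,vision
s=env.state()
print(goto(s,[538.4,132,54.5],[-np.pi/2,0,np.pi/2-.0917]),s['ft_force'],s['opening'])
p,d=vision.read_camera("wrist");cv2.imwrite("pics/g1.png",p)
E
```

```text
t: 6.6
eef_pos: [538.7, 131.4, 69.2]
tcp_rot: [-1.57, -0.001, 1.478]
ft_force: [-0.2, -0.5, 0.6]
opening: 0.75
(array([ 0.6, 14.7,  0.3]), array([-0.07, -0.04,  0.04])) [-0.24839827 -0.53581774  0.55393953] 0.7503793402066411
```

View pics/g1.png

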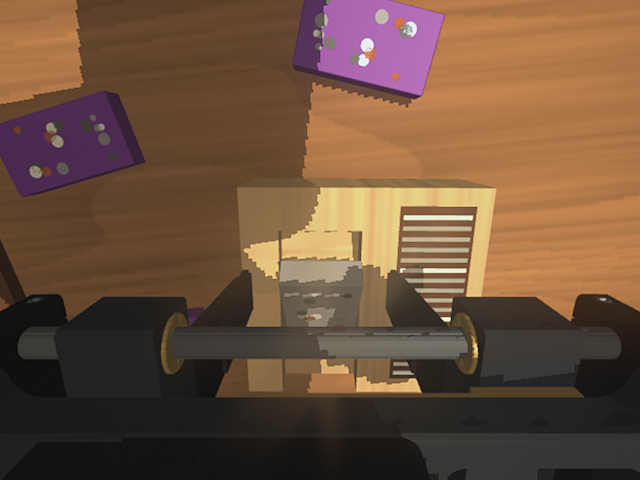

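```bash
python3 -m crank '[[0.5,7,0.3,0,0,0],[0.5,12,0.3,0,0,0],[0.5,14.5,0.3,0,0,0],[0.5,14.5,0.3,0,0,0]]'; python3 -m crank '[[0,0,0,0,0,0],[0,0,0,0,0,0],[0,0,0,0,0,0],[0,0,0,0,0,0],[0,0,0,0,0,0]]' 0.3
```

```text
t: 7.05
eef_pos: [538.7, 132.1, 55.2]
tcp_rot: [-1.57, -0.001, 1.479]
ft_force: [-0.7, -0.8, -0.4]
opening: 0.747
t: 7.55
eef_pos: [538.7, 132.1, 55.3]
tcp_rot: [-1.57, -0.001, 1.479]
ft_force: [-1.1, 0.3, 0.4]
opening: 0.471
```

```bash
python3 -m crank '[[0,0,0,0,0,0],[0,-3,0.5,0,0,0],[0,-10,1,0,0,0],[0,-25,1,0,0,0],[0,-40,1,0,0,0]]';python3 -m crank '[[0,-20,0,0,0,0],[0,-50,0,0,0,0],[0,-50,0,0,0,0]]';python3 - <<'E'
from h import *
from cell import env,vision
s=env.state();print(s['eef_pos'],s['ft_force'],s['opening'])
c=vision.calibration("wrist");p,d=vision.read_camera("wrist");np.save("pics/g2.npy",d);np.save("pics/g2c.npy",c,allow_pickle=True);cv2.imwrite("pics/g2.png",p)
q,_=vision.read_camera("scene");cv2.imwrite("pics/g2s.png",cv2.resize(q[180:340,260:460],None,fx=3.5,fy=3.5))
E
```

```text
t: 8.05
eef_pos: [537.5, 132.1, 96.0]
tcp_rot: [-1.57, -0.001, 1.479]
ft_force: [0.3, -1.7, -1.7]
opening: 0.473
t: 8.35
eef_pos: [538.9, 132.3, 149.6]
tcp_rot: [-1.575, -0.002, 1.479]
ft_force: [-0.0, -0.6, -2.0]
opening: 0.472
[538.88775191 132.30738113 149.62755944] [-0.03693216 -0.60775063 -2.03887356] 0.4716454375478425
```

View pics/g2.png

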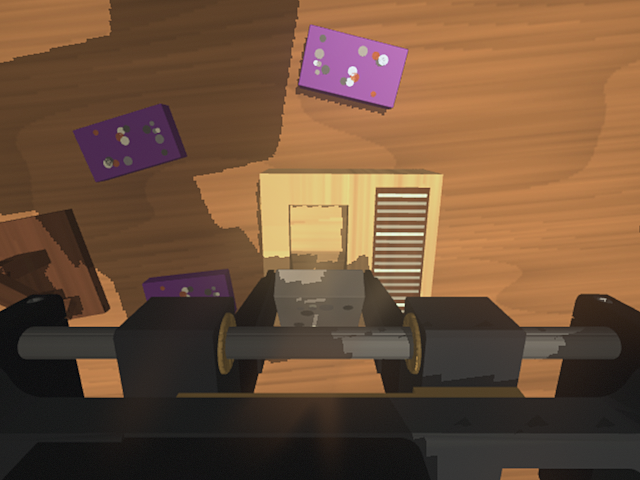

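View pics/g2s.png

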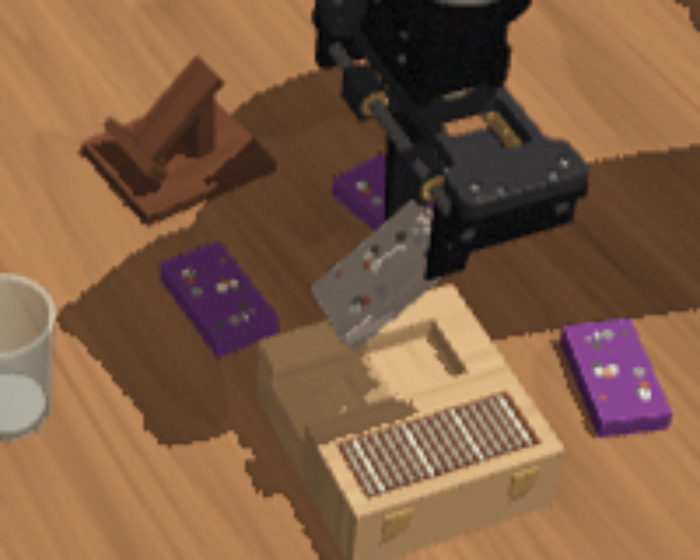

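```bash
python3 - <<'E'
from h import *
from cell import env,vision
s=env.state();R=rot(s)
def fit(P,tol=2):
    for _ in range(6):
        m=P.mean(0);n=np.linalg.svd(P-m,full_matrices=False)[2][2];n*=np.sign(n[2]);P=P[abs((P-m)@n)<tol]
    return m,n,P
c=np.load("pics/g2c.npy",allow_pickle=True).item();D=np.load("pics/g2.npy")
C,u,v=cloud(c,D)
T=R.inv().apply(C-s['eef_pos'])   # tool coords: x jaw, y along fingers(down), z (-x world)
k=(u>283)&(u<358)&(v>270)&(v<326)&(abs(T[:,1])<40)
for r in range(262,330,4):
    q=k&(v==r)
    if q.any(): print(r,np.median(T[q],0).round(1),np.percentile(T[q,0],[1,99]).round(1))
cs=vision.calibration("scene");_,Ds=vision.read_camera("scene")
C2,u2,v2=cloud(cs,Ds)
g=(u2>352)&(u2<380)&(v2>242)&(v2<274)
T2=R.inv().apply(C2[g]-s['eef_pos']);w=C2[g]
m,n,P=fit(w);nt=R.inv().apply(n);print("scene normal",n,"tilt",np.arccos(n[2]),"tool normal",nt,"pt tool",R.inv().apply(m-s['eef_pos']),len(P),g.sum())
E
```

```text
274 [ 0.8 -8.6 11.5] [-17.4  18.8]
278 [  1.  -10.5  10.2] [-17.2  18.7]
282 [  0.8 -12.    8.6] [-17.1  18.8]
286 [  0.8 -13.9   7.3] [-17.   18.5]
290 [  0.7 -15.7   5.9] [-17.   18.3]
294 [  1.  -17.4   4.6] [-16.7  18.2]
298 [  0.7 -17.9   2.7] [-16.8  18.2]
302 [  1.  -15.2  -0.8] [-17.1  18.6]
306 [  0.5 -12.3  -4.5] [-17.5  19.1]
310 [ 0.8 -9.2 -8.3] [-17.9  19.5]
314 [  0.8  -5.8 -12.4] [-18.3  20. ]
318 [  0.5  -2.6 -16.6] [-18.7  20.4]
322 [  1.1   1.  -21. ] [-19.1  20.9]
scene normal [ 0.64435941 -0.67072697  0.36732313] tilt 1.1946670159733341 tool normal [-0.6083442  -0.36794421 -0.70323139] pt tool [-32.7918868   42.90610669 -12.1012558 ] 106 835
```

```bash
python3 -m crank '[[0,0,0,0,0,0],[0,0,0,0,0,0],[0,0,0,0,0,0]]'; python3 -m crank '[[0,0,0,0,0,0],[0,0,0,0,0,0]]';cat > hand.py <<'E'
from h import *
from cell import env,vision
s=env.state();c=vision.calibration("wrist");p,D=vision.read_camera("wrist");s2=env.state()
print(s['eef_pos'],s['tcp_rot'],(s2['eef_pos']-s['eef_pos']).round(2))
R=rot(s)
print("cam in tool",R.inv().apply(c['pose'][:3,3]-s['eef_pos']))
C,u,v=cloud(c,D)
T=R.inv().apply(C-s['eef_pos'])
k=(u>280)&(u<360)&(v>262)&(v<326)&(abs(T[:,1])<40)&(abs(T[:,0])<15)
for r in range(262,330,8):
    q=k&(v==r)
    if q.any(): print(r,np.median(T[q],0).round(1))
top=k&(v>300)&(v<324);end=k&(v>272)&(v<293)
a=np.polyfit(T[top,2],T[top,1],1);b=np.polyfit(T[end,2],T[end,1],1)
z=(b[1]-a[1])/(a[0]-b[0]);print("top slope",np.arctan(a[0]),"end",np.arctan(b[0]),"edge y,z",np.polyval(a,z),z)
mt=C[(u>300)&(u<325)&(v>215)&(v<240)];print("floor z",np.median(mt[:,2]))
cm=C[(u>355)&(u<368)&(v>190)&(v<240)];print("case top z",np.median(cm[:,2]))
cv2.imwrite("pics/hand.png",p)
E
python3 hand.py
```

```text
t: 8.8
eef_pos: [536.9, 132.0, 145.0]
tcp_rot: [-1.568, -0.0, 1.479]
ft_force: [0.0, -0.0, -1.5]
opening: 0.472
t: 9.0
eef_pos: [536.8, 132.0, 144.6]
tcp_rot: [-1.567, -0.0, 1.479]
ft_force: [-0.1, 0.5, -2.0]
opening: 0.472
[536.76772208 131.98822724 144.64360073] [-1.56734836e+00 -1.78210828e-04  1.47866158e+00] [0.08 0.   0.11]
cam in tool [  -0.19976035 -169.73136929   77.26686803]
270 [-0.1 -3.3 14.3]
278 [-0.1 -7.3 11.5]
286 [ -0.1 -10.7   8.6]
294 [ -0.1 -14.3   5.9]
302 [ -0.1 -11.9   0.5]
310 [ 0.2 -5.9 -6.9]
318 [  0.2   0.9 -15.3]
top slope -0.682413492560326 end 0.8673420176719971 edge y,z -15.344849280784768 4.631520912403088
floor z 35.80237737062083
case top z 51.76518824504072
```

```bash
cat > place.py <<'E'
from h import *
from cell import env
import sys
def tgt(nx,nz,th=0.0,O=(557.25,-137.04),psi=0.092,edge=(0.05,-15.3,4.6),sl=np.radians(40)):
    h=np.array([np.cos(psi),np.sin(psi),0]);zz=np.array([0,0,1.])
    d=h*np.cos(sl)-zz*np.sin(sl);n=h*np.sin(sl)+zz*np.cos(sl)
    E=np.array([*O,56])+(-40+nx)*d+(16+nz)*n
    T=Ro.from_euler('xyz',[-np.pi/2,0,np.pi/2+psi])
    return E-T.apply(edge)
s=env.state();nx,nz=float(sys.argv[1]),float(sys.argv[2])
P=tgt(nx,nz);print(P.round(1),*goto(s,P,[-np.pi/2,0,np.pi/2+.092]),s['ft_force'].round(1))
E
python3 place.py -5 40
```

```text
[ 563.4 -136.5  112.5] [-264.9   32.   -51.2] [ -0.18 -10.55   0.03] [ 0.1  0.5 -2. ]
```

```bash
python3 -m crank '[[-20,0,-4,0,-1,0],[-58,0,-11,0,-2.5,0],[-100,0,-20,0,-4,0],[-142,0,-28,0,-6,0],[-184,0,-36,0,-8,0]]';python3 -m crank '[[-40,0,-10,0,-2,0],[-75,0,-15,0,-2.5,0],[-80,0,-15,0,-2.5,0],[-80,0,-15,0,-2.5,0],[-80,0,-15,0,-2.5,0]]'; python3 place.py -5 40
```

```text
t: 9.55
eef_pos: [555.7, -56.1, 144.7]
tcp_rot: [-1.568, -0.001, 1.62]
ft_force: [0.6, 0.4, -2.5]
opening: 0.469
t: 10.05
eef_pos: [574.3, -134.4, 144.5]
tcp_rot: [-1.567, -0.001, 1.664]
ft_force: [-0.1, 0.7, -2.1]
opening: 0.471
[ 563.4 -136.5  112.5] [-1.1 32.  11. ] [-0.2   0.06  0.07] [-0.1  0.7 -2.1]
```

```bash
python3 -m crank '[[-1,12,11,-0.2,0,0],[-1,25,11,-0.2,0,0],[-1,32,11,-0.2,0,0],[-1,32,11,-0.2,0,0],[-1,32,11,-0.2,0,0]]'; python3 hand.py; python3 place.py -5 15;python3 - <<'E'
from h import *
from cell import vision
q,_=vision.read_camera("scene");cv2.imwrite("pics/h1s.png",cv2.resize(q[150:270,240:390],None,fx=4.5,fy=4.5))
E
```

```text
t: 10.55
eef_pos: [563.7, -136.1, 112.5]
tcp_rot: [-1.571, -0.001, 1.664]
ft_force: [-0.1, -0.4, -2.1]
opening: 0.471
[ 563.74872156 -136.09641372  112.48347383] [-1.57077934e+00 -1.22568801e-03  1.66433511e+00] [ 0.08 -0.19  0.24]
cam in tool [ 7.72861518e-02 -1.69736304e+02  7.72648670e+01]
270 [-0.1 -3.6 14.4]
278 [ 0.2 -7.1 11.5]
286 [ -0.1 -10.8   8.7]
294 [ -0.1 -14.1   5.9]
302 [  0.2 -11.8   0.5]
310 [-0.1 -5.8 -7. ]
318 [  0.2   0.8 -15.2]
top slope -0.6792531494582243 end 0.8791686290235519 edge y,z -15.33230564902286 4.772125685398623
floor z 71.8938765005455
case top z 9.751597326437206
[ 547.4 -138.    93.4] [-0.2 19.3 16.6] [0.03 0.08 0.06] [-0.3 -0.5 -1.6]
```

View pics/h1s.png

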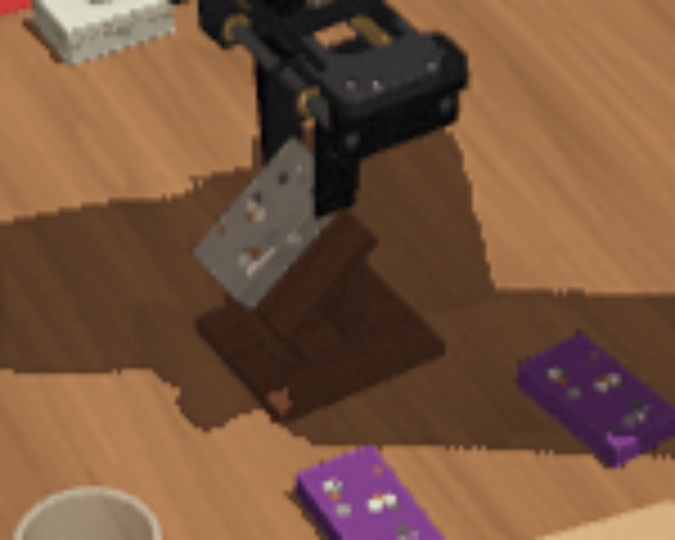

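View pics/hand.png

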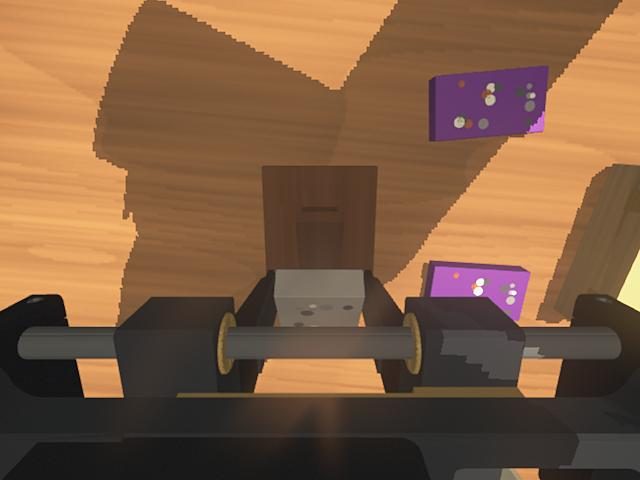

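```bash
python3 -m crank '[[0,6,5,0.6,0,0],[0,13,11,0.6,0,0],[0,19.3,16.6,0.6,0,0],[0,19.3,16.6,0.6,0,0],[0,19.3,16.6,0.6,0,0]]'; python3 place.py -4 3
```

```text
t: 11.15
eef_pos: [547.1, -138.0, 93.4]
tcp_rot: [-1.561, -0.001, 1.664]
ft_force: [0.2, -0.1, -1.4]
opening: 0.468
[ 540.4 -138.6   83.5] [-0.   9.9  6.6] [-0.58  0.06  0.06] [ 0.2 -0.1 -1.4]
```

```bash
python3 -m crank '[[0,4,2.6,0,0,0],[0,8,5.2,0,0,0],[0,9.9,6.6,0,0,0],[0,9.9,6.6,0,0,0]]'; python3 place.py -3 1;python3 - <<'E'
from h import *
from cell import vision
q,_=vision.read_camera("scene");cv2.imwrite("pics/h2s.png",cv2.resize(q[170:260,260:370],None,fx=6,fy=6,interpolation=cv2.INTER_CUBIC))
E
```

```text
t: 11.55
eef_pos: [540.2, -138.6, 83.2]
tcp_rot: [-1.56, -0.001, 1.664]
ft_force: [-0.5, 0.3, -2.2]
opening: 0.471
[ 539.9 -138.7   81.4] [-0.1  1.9  0.2] [-0.61  0.05  0.08] [-0.5  0.3 -2.2]
```

View pics/h2s.png

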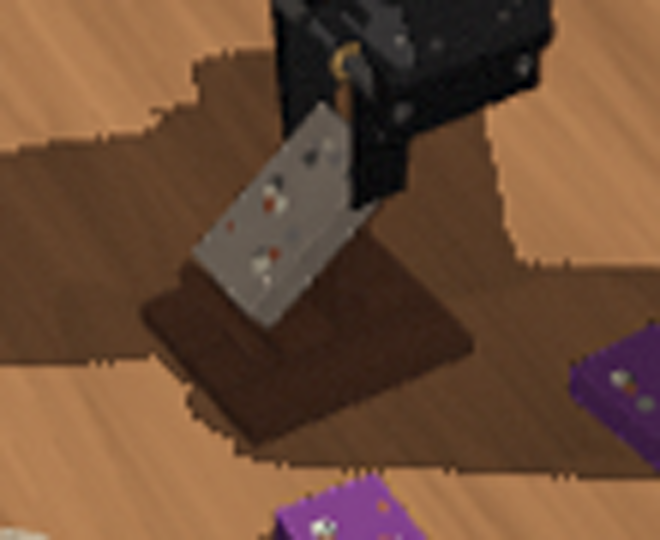

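```bash
python3 -m crank '[[0,1,0.1,0,0,0],[0,1.9,0.2,0,0,0]]'; python3 -m crank '[[0,0.6,-0.8,0,0,0],[0,1.3,-1.5,0,0,0],[0,1.3,-1.5,0,0,0]]'; python3 place.py 0 0
```

```text
t: 11.8
eef_pos: [540.3, -138.7, 81.6]
tcp_rot: [-1.561, -0.001, 1.664]
ft_force: [-0.5, 0.2, -1.4]
opening: 0.47
t: 12.1
eef_pos: [541.9, -138.5, 80.2]
tcp_rot: [-1.561, -0.001, 1.664]
ft_force: [-0.5, -0.4, -1.9]
opening: 0.472
[ 541.6 -138.5   78.7] [-0.   1.5  0.3] [-0.57  0.06  0.06] [-0.5 -0.4 -1.9]
```

```bash
python3 -m crank '[[0,0.7,0.1,0,0,0],[0,0.7,0.1,0,0,0]]'; python3 -m crank '[[0,0.7,0.2,0,0,0],[0,0.7,0.2,0,0,0]]';  python3 place.py 0 0
```

```text
t: 12.3
eef_pos: [541.8, -138.5, 79.4]
tcp_rot: [-1.561, -0.001, 1.664]
ft_force: [-0.3, 0.5, -1.9]
opening: 0.471
t: 12.5
eef_pos: [541.5, -138.5, 78.7]
tcp_rot: [-1.561, -0.001, 1.664]
ft_force: [-0.5, -0.3, -1.5]
opening: 0.468
[ 541.6 -138.5   78.7] [-0.1 -0.  -0.1] [-0.58  0.05  0.07] [-0.5 -0.3 -1.5]
```

```bash
python3 -m crank '[[0,0.6,0,0,0,0],[0,0.6,0,0,0,0]]'; python3 -m crank '[[0,0.6,0,0,0,0],[0,0.6,0,0,0,0]]';  python3 place.py 0 0
```

```text
t: 12.7
eef_pos: [541.8, -138.6, 78.2]
tcp_rot: [-1.561, -0.001, 1.664]
ft_force: [0.9, 0.4, 0.9]
opening: 0.471
t: 12.9
eef_pos: [542.0, -138.6, 78.0]
tcp_rot: [-1.562, -0.0, 1.664]
ft_force: [0.2, 0.6, 4.3]
opening: 0.469
[ 541.6 -138.5   78.7] [ 0.1 -0.6  0.4] [-0.5   0.06  0.03] [0.2 0.6 4.3]
```

```bash
python3 - <<'E'
from h import *
from cell import vision
q,_=vision.read_camera("scene");cv2.imwrite("pics/h3s.png",cv2.resize(cv2.convertScaleAbs(q[175:250,270:360],alpha=1.7),None,fx=7,fy=7,interpolation=cv2.INTER_CUBIC))
E
python3 hand.py
```

```text
[ 542.05304618 -138.63794655   78.02950015] [-1.56215905e+00 -4.41917252e-04  1.66388565e+00] [-0.03  0.   -0.04]
cam in tool [ 1.03133229e-01 -1.69698682e+02  7.72972199e+01]
270 [-0.  -3.4 14.4]
278 [-0.  -7.1 11.5]
286 [ -0.  -10.6   8.7]
294 [ -0.  -14.    5.9]
302 [ -0.  -11.8   0.6]
310 [-0.  -6.  -6.8]
318 [ -0.1   0.8 -15.1]
top slope -0.6805931069821448 end 0.8630798891116241 edge y,z -15.244088366621288 4.709648045038426
floor z 9.750456488296209
case top z 9.470973264419086
```

View pics/h3s.png

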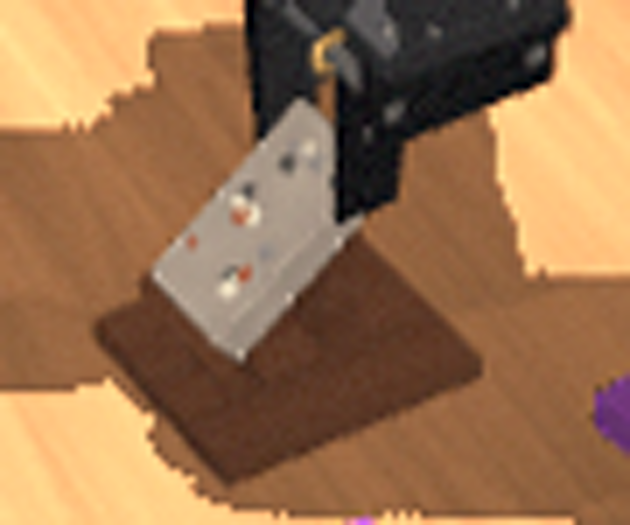

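```bash
python3 -m crank '[[0,0.2,-0.8,0,0,0],[0,0.2,-0.8,0,0,0]]'; python3 -m crank '[[0,0.2,-0.6,0,0,0],[0,0.2,-0.6,0,0,0]]';  python3 place.py 0 0
```

```text
t: 13.2
eef_pos: [542.0, -138.6, 78.0]
tcp_rot: [-1.56, -0.001, 1.664]
ft_force: [-4.3, -0.5, 7.3]
opening: 0.469
t: 13.4
eef_pos: [542.1, -138.6, 78.0]
tcp_rot: [-1.559, -0.001, 1.664]
ft_force: [-3.4, -0.4, 5.4]
opening: 0.467
[ 541.6 -138.5   78.7] [ 0.1 -0.7  0.5] [-0.65  0.08  0.05] [-3.4 -0.4  5.4]
```

```bash
python3 -m crank '[[0,0,0,0,0,0],[0,0,0,0,0,0],[0,0,0,0,0,0],[0,0,0,0,0,0]]' 0.56;python3 - <<'E'
from h import *
from cell import env,vision
s=env.state();print(s['ft_force'],s['opening'])
p,_=vision.read_camera("wrist");cv2.imwrite("pics/r1.png",p)
E
```

```text
t: 13.8
eef_pos: [542.0, -138.6, 77.9]
tcp_rot: [-1.559, -0.001, 1.664]
ft_force: [-0.5, 0.2, 0.4]
opening: 0.558
[-0.45632628  0.22690168  0.36854799] 0.5579800324087671
```

View pics/r1.png

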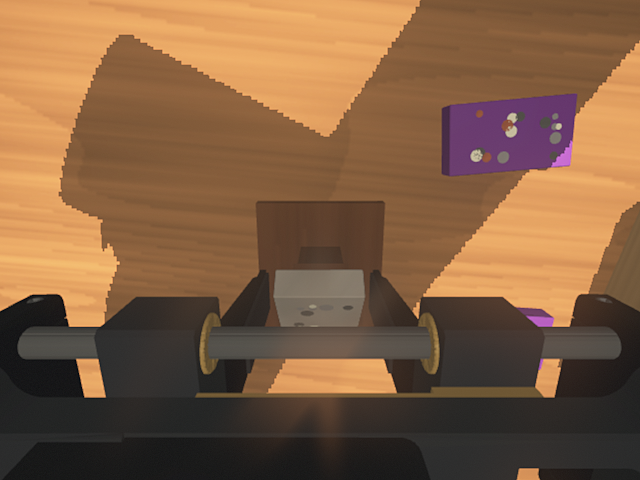

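Free of the fingers on both sides (slab cols 275–364, fingers at ~262 and ~375). Open a bit more, then withdraw straight up and look.

```bash
python3 -m crank '[[0,0,0,0,0,0],[0,0,0,0,0,0],[0,-10,0,0,0,0],[0,-30,0,0,0,0],[0,-60,0,0,0,0]]' 0.75; python3 -m crank '[[0,-40,-20,0,0,0],[0,-60,-60,0,0,0],[0,-60,-75,0,0,0],[0,-60,-75,0,0,0],[0,-60,-75,0,0,0]]'; python3 - <<'E'
from eas import *
from cell import env,vision
c=vision.calibration("wrist");p,D=vision.read_camera("wrist");q,_=vision.read_camera("scene")
cv2.imwrite("pics/f1.png",p);cv2.imwrite("pics/f1s.png",cv2.resize(q[175:250,270:360],None,fx=7,fy=7,interpolation=cv2.INTER_CUBIC))
np.save("pics/f1.npy",D);np.save("pics/f1c.npy",c,allow_pickle=True)
O=np.array([557.25,-137.04,56]);psi=.092;sl=np.radians(40)
h=np.array([np.cos(psi),np.sin(psi),0]);z=np.array([0,0,1.])
d=h*np.cos(sl)-z*np.sin(sl);n=h*np.sin(sl)+z*np.cos(sl);y=np.cross(n,d)
C,u,v=cloud(c,D);L=np.c_[(C-O)@d,(C-O)@y,(C-O)@n]
k=(abs(L[:,0])<38)&(abs(L[:,1])<20)&(abs(L[:,2]-16)<5)
co,*_=np.linalg.lstsq(np.c_[L[k,0],L[k,1],np.ones(k.sum())],L[k,2],rcond=None);print("top face in easel frame z=",co,k.sum())
k=(abs(L[:,0])<50)&(abs(L[:,1])<35)&(abs(L[:,2]-16)<2.5)
print(np.percentile(L[k],[.3,50,99.7],axis=0).round(1))
for x0 in range(-36,37,8):
    g=k&(abs(L[:,0]-x0)<3);print(x0,np.percentile(L[g,1],[.5,99.5]).round(1) if g.any() else None)
for y0 in range(-20,21,8):
    g=k&(abs(L[:,1]-y0)<3);print(y0,np.percentile(L[g,0],[.5,99.5]).round(1))
E
```

```text
t: 14.35
eef_pos: [542.2, -138.4, 138.1]
tcp_rot: [-1.557, -0.002, 1.664]
ft_force: [0.3, 0.1, 0.1]
opening: 0.747
t: 14.85
eef_pos: [616.9, -131.2, 196.9]
tcp_rot: [-1.556, -0.002, 1.664]
ft_force: [-0.4, -0.2, -0.2]
opening: 0.751
top face in easel frame z= [ 1.64803704e-03 -3.07505964e-03  1.60533763e+01] 3055
[[-39.8 -23.1  13.8]
 [ -7.4  -0.5  16. ]
 [ 39.3  21.5  17.5]]
-36 [-22.9  21.1]
-28 [-22.7  21.5]
-20 [-23.1  21.4]
-12 [-22.8  21.1]
-4 [-22.4  21.6]
4 [-23.   21.2]
12 [-22.6  21.5]
20 [-23.   21.3]
28 [-22.7  21.6]
36 [-23.2  21.2]
-20 [-39.8  39.1]
-12 [-39.6  39.2]
-4 [-39.8  38.7]
4 [-39.7  38.9]
12 [-39.5  38.7]
20 [-39.5  39.1]
```

View pics/f1.png

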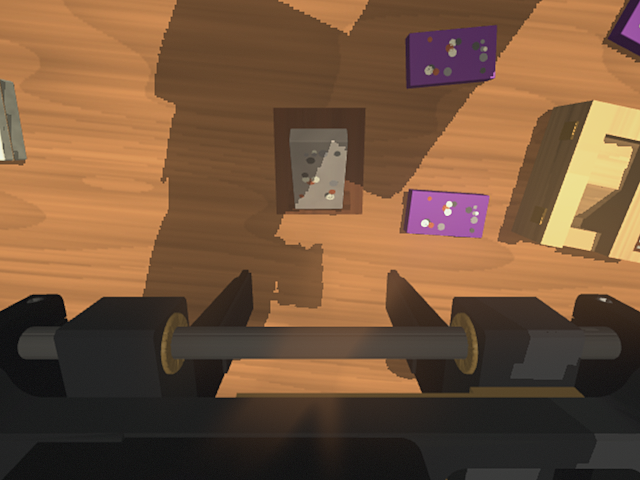

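View pics/f1s.png

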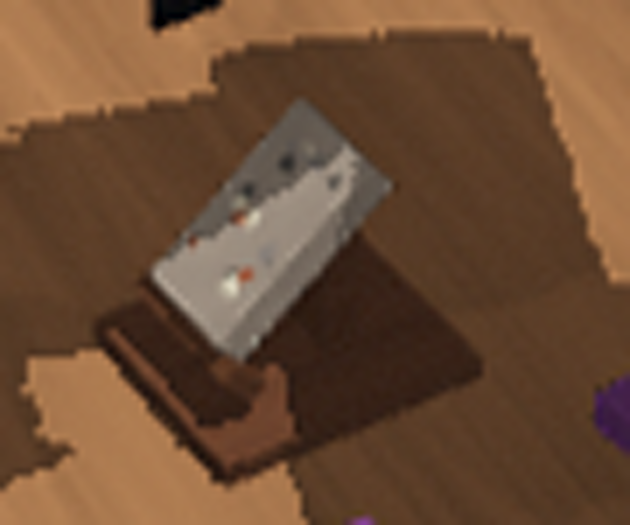

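```bash
python3 -m crank '[[0,-20,0,0,0,0],[0,-40,0,0,0,0],[0,-40,0,0,0,0],[0,-40,0,0,0,0]]'; python3 - <<'E'
from h import *
from cell import vision,job,env
p,D=vision.read_camera("top");D0=np.load("pics/top0.npy")
for n,(a,b,c,d) in dict(tumbler=(300,345,160,205),box=(497,535,245,290),loupe=(130,160,245,275)).items():
    m=lambda X:(np.nonzero(np.isfinite(X[c:d,a:b])&(X[c:d,a:b]<(np.median(X[c:d,a:b][:3])-12))))
    v0,u0=m(D0);v1,u1=m(D);print(n,u0.mean()-u1.mean(),v0.mean()-v1.mean(),len(u0),len(u1))
print(env.state()['qvel'].round(3),env.state()['t'],job.job_done())
E
```

```text
t: 15.35
eef_pos: [616.6, -131.6, 236.6]
tcp_rot: [-1.556, -0.002, 1.664]
ft_force: [-0.9, -0.1, -0.3]
opening: 0.748
tumbler 0.028894331148190844 0.000356351060801785 922 907
box -0.07497114120806714 0.5049808560489168 950 921
loupe -0.13523131672597977 0.15302491103202875 281 281
the job is handed in; nothing more can be done
[-0.001  0.009  0.     0.001  0.001  0.001] 15.4 None
```

I handed the job in at about 15.4 s, with the slab on the easel and the gripper well clear of it. I pressed the grey slab about 9 mm down at the scoop end and it stayed tipped. Then I gripped the raised end across its width, carried it over and lowered it until force readings showed both the back and the ledge in contact. I released it and withdrew.

**Final checks on the slab** (wrist camera depth, easel axes):
- **Flatness:** the top face sits 16.05 mm above the sloping back for a 16 mm slab, and is parallel to it within about 0.003 rad.
- **Seating:** its length runs from -39.7 to about +39 mm, so the lower edge is down on the ledge.
- **Alignment:** the side edges are parallel to the easel within the measurement noise. The slab's centre reads about 0.8 mm to one side, close to measurement error, so I left it.

**Things to leave alone:** in the top camera, the tumbler, box and loupe match their starting positions within about half a pixel. The box showed the largest shift, about 0.5 pixel, though the arm never went near it.

**Disagreements:**
- Measured tilts in the hand ranged from 0.68 to 0.71 rad, against 0.698 for the easel. I added about 0.6 degrees of tilt before setting the slab down.
- The first in-hand measurement, taken while the arm was still settling, was about 3 mm off; I measured again once it was still.
- Two-view height checks of the case top scattered by several millimetres (47 to 55 mm). The depth readings agreed on 52 mm, and I used that.

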